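# Build a heat sink clamp stack on a two-stud stand

## Task

Build the clamp stack on the two studs of the grey stand: first the flat brown insulating plate, then the finned heat sink with its fins up, and the plain steel clamp bar on top, each threaded over both studs and lowered (not dropped) until it lies flat on what is beneath it. Then swing the raised hold-down arm over without slamming it, until its foot rests on the clamp bar, and let go. Leave the other things on the bench where they are.

Things in the scene. Friction and masses are not known exactly. Their poses are not given: they have to be found in the camera images.
- stand: Fixed stand: grey base plate 200 (own x) by 220 mm (own y from -55 to +165), 8 mm thick. On it a seat block 156 x 40 mm, its top 22 mm above the bench, and two upright 12 mm steel studs at own x = -60 and +60 mm, y = 0; their tops are 101 mm above the bench, the last 9 mm tapered to 5 mm diameter. Origin: midway between the studs, at bench level; z up.
- clamp_hinge (a point): Hinge of the hold-down arm: its axis runs along the stand's x axis, 130 mm to the stand's +y side of the studs' line, 94 mm above the bench, between two dark steel cheeks (46 mm wide over all, 107 mm high).
- hold_arm (a joint): Angle (rad) of the hold-down arm: 0 = level, foot resting on the finished stack; 1.57 = upright. Starts raised, leaning away from the studs, at 1.75 to 2.1 (stop 2.15). Friction (0.15 N m) keeps it raised; brought over and below about 0.8 the 0.3 kg arm sinks slowly by its own weight. With a part missing it goes below 0 (stop -0.2).
- clamp_handle (a point): Centre of the black cross handle at the arm's free end, 150 mm from the hinge: a 14 mm round bar, 70 mm long, parallel to the stand's x axis. The arm is a flat steel bar 20 mm wide, 12 mm thick; its rubber foot, 130 mm from the hinge, reaches 13 mm below the arm's centre line.
- plate: Flat brown fibre insulating plate, 150 x 50 x 12 mm, with two 18 mm through holes on its long centre line (own x axis), 60 mm either side of the middle. Origin: centre of its underside, z up; a half turn makes no difference. About 120 g.
- heatsink: Aluminium heat sink lying fins up: base 150 x 50 x 10 mm, with two 18 mm through holes on its long centre line (own x axis), 60 mm either side of the middle. Origin: centre of its underside, z up; a half turn makes no difference. A block of fins 74 mm long (x), 40 mm wide (y), stands on the middle of the base; its top is 35 mm above the underside. About 0.26 kg; can be gripped across the 40 mm of the fins.
- bar: Plain dark steel clamp bar, 150 x 44 x 12 mm, with two 18 mm through holes on its long centre line (own x axis), 60 mm either side of the middle. Origin: centre of its underside, z up; a half turn makes no difference. About 0.5 kg.
- multimeter: Bystander, to be left alone: hand-held multimeter lying on its back, 190 x 90 x 40 mm, yellow and black. Origin: centre of its underside.
- screwdriver: Bystander, to be left alone: screwdriver, 190 mm long, lying. Origin: about the middle of its length.
- spool: Bystander, to be left alone: flanged wire spool standing on end, 60 mm diameter, 45 mm high. Origin: centre of its underside.
- wrench: Bystander, to be left alone: open-ended wrench, 170 mm long, lying flat. Origin: about the middle of its length.
- capacitor: Bystander, to be left alone: can capacitor standing upright, 34 mm diameter, 45 mm high. Origin: centre of its underside.
- testbox: Bystander, to be left alone: small grey terminal box with a metal lid, 110 x 80 x 45 mm. Origin: centre of its underside.
Not all that is in view belongs to the job. Leave any orange or purple look-alike of the plate alone.

How it is judged:
By the outcome, as a careful person would: the job done as asked, in the order asked, and still so for the second after the job is handed in, with the robot touching nothing.
It also fails if it takes over 72 s, if anything falls off the work surface, if the arm or the gripper's body presses on something with over 40 N, if the wrist force passes 120 N, or if a joint passes its speed limit or range.

## Robot

A 6-joint arm with a two-finger parallel gripper is mounted at the origin on the work surface. World frame = base frame: x ahead of the robot, y to its left, z up, the work surface at z = 0. Lengths are in m, angles in rad, forces in N, time in s.
With the tool pointing down it reaches from about 0.35 to 0.975 m from the base axis. Payload 7.1 kg.
Tool frame: the origin (TCP) lies midway between the tips of the shut fingers; the grasp point (between the pads) lies 19 mm behind it; z points along the fingers, x is the direction in which the jaws open and shut, and the axes are right-handed (so a half turn about z gives the same grasp; the last joint's range is limited). The gripper opens to 88 mm and grips with 3 to 60 N. Pads are 20 mm wide; open, the fingers measure 115 mm over their backs; the gripper's body (75 mm by 178 mm) begins 61 mm behind the grasp point.
Start: joints at [1.175, 0.423, 1.63, -0, 1.089, -0.019], TCP at [0.23, 0.581, 0.223] pointing down, gripper open.
Joint ranges: [-3, 3], [-0.9, 2.11], [0.09, 2.58], [-1.31, 4.45], [0.11, 2.69], [-2.54, 2.54]. Speed limits (rad/s): [2.39, 2.39, 3.01, 3.14, 3.14, 3.14].

## Interface

Orientations are given as a unit quaternion [w, x, y, z].
In Python, from station import move_pose, movel, movej, command_gripper, wait, inverse_kinematics, read_camera, camera_info, MotionError, job_done, get_time, get_joint_pos, get_qvel, get_effort, get_tcp_pos, get_ee_rot, get_ft_force, get_ft_torque, get_grip_width gives the robot as it stands. Calls block until the motion is done:
- move_pose(position, orientation): joint-space move of the TCP to a pose.
- movel(position, frame=None, v=0.15, until_force=None): straight line of the TCP; frame=None keeps the orientation; v is the mean speed in m/s. With until_force (N) it stops when the force on the tool has changed by that much, and returns True; else False.
- movej(angles): joint-space move.
- command_gripper(opening): opening from 0.0 (shut) to 1.0 (fully open); the grip force is fixed at half the most; returns when the fingers have stopped.
- wait(seconds).
- inverse_kinematics(position, orientation): joint angles nearest the present ones, or None.
- read_camera(name): name is "scene" or "top" or "wrist"; returns the picture (420x560x3 uint8, red, green, blue); there is no depth.
- camera_info(name): a dict with "intrinsics" (3x3 intrinsics, pixels), "T" (4x4, takes a point from camera to world coordinates); the wrist camera has in their place "tool_from_camera" (4x4, takes a point from camera to tool coordinates, whose origin is the TCP and whose axes are the tool frame's). Camera axes: x right, y up, looking along -z (the intrinsics and any distortion apply to the point x, -y, -z); pixel columns grow to the right and rows downward; lengths in m; the calibration is good to about 2 mm. The wrist camera is an equidistant fisheye: a pixel r from the principal point sees the ray r / f radians off the axis. A picture is of the moment at which its call begins: read the wrist's pose just before it. camera_info takes no time and is no camera call.
A pose or a line that the arm cannot do raises MotionError and nothing moves.
- job_done(): hands the job in, once; it reports no verdict.
Readings, each from a call of its own:
- get_time(): time.
- get_joint_pos(): joint angles.
- get_qvel(): joint speeds.
- get_effort(): joint torques, N m.
- get_tcp_pos(): TCP position.
- get_ee_rot(): TCP orientation.
- get_ft_force(): force on the tool from outside, world axes, zero at the start.
- get_ft_torque(): the same for the moment, N m.
- get_grip_width(): opening from 0.0 (shut) to 1.0 (fully open).
Only numpy, scipy, OpenCV 4.12 (cv2) and the standard library are available. Lean on these libraries where they do the work, as an engineer would, in place of code of your own. Each camera call takes 0.05 s, during which the arm holds its last target.

## Working session

There is one attempt and no reset: what is moved stays moved. The work goes in short steps, each a Python script; the robot and the scene stay as the last script left them, time stands still between calls to the robot, and variables do not carry over. Pictures are saved under pics/ and viewed, and the job is handed in when it is done.

```bash
ls; mkdir -p pics; python3 - <<'E'
from station import *
import cv2,numpy as np
for n in ["scene","top","wrist"]:
    im=read_camera(n); cv2.imwrite(f"pics/{n}0.png",im[:,:,::-1])
    print(n,camera_info(n))
print(get_time(),get_tcp_pos(),get_ee_rot(),get_ft_force())
E
```

```text
pics
scene {'intrinsics': array([[379.03920786,   0.        , 276.10992832],
       [  0.        , 379.03920786, 206.20492166],
       [  0.        ,   0.        ,   1.        ]]), 'T': array([[ 5.26770510e-01, -5.92840949e-01,  6.09140738e-01,
         1.23313323e+00],
       [ 8.50007267e-01,  3.66815825e-01, -3.78065864e-01,
        -4.43251734e-01],
       [ 6.90463223e-04,  7.16928002e-01,  6.97146874e-01,
         9.03521221e-01],
       [ 0.00000000e+00,  0.00000000e+00,  0.00000000e+00,
         1.00000000e+00]])}
top {'intrinsics': array([[420.22005561,   0.        , 277.44362095],
       [  0.        , 420.22005561, 213.23697628],
       [  0.        ,   0.        ,   1.        ]]), 'T': array([[ 0.11929858,  0.97087386, -0.20777826,  0.27342452],
       [-0.99285744,  0.11695121, -0.02359058, -0.01580123],
       [ 0.00139644,  0.20910852,  0.97789144,  1.36986414],
       [ 0.        ,  0.        ,  0.        ,  1.        ]])}
wrist {'intrinsics': array([[325.1922621 ,   0.        , 284.29483918],
       [  0.        , 325.1922621 , 214.38438378],
       [  0.        ,   0.        ,   1.        ]]), 'tool_from_camera': array([[ 9.99999821e-01, -3.29762766e-04, -4.99451805e-04,
        -8.45146605e-05],
       [-4.65518005e-04, -9.53052246e-01, -3.02805546e-01,
        -8.36554587e-02],
       [-3.76149670e-04,  3.02805725e-01, -9.53052229e-01,
        -1.62720657e-01],
       [ 0.00000000e+00,  0.00000000e+00,  0.00000000e+00,
         1.00000000e+00]])}
0.15 [0.22975793 0.58078266 0.22208431] [ 3.15850699e-04  8.27019323e-01  5.62173181e-01 -5.04658150e-04] [-0.50915294 -0.06071584  0.24849071]
```

View pics/scene0.png

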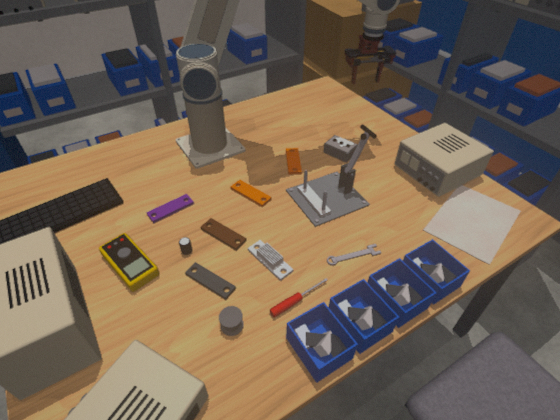

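View pics/top0.png

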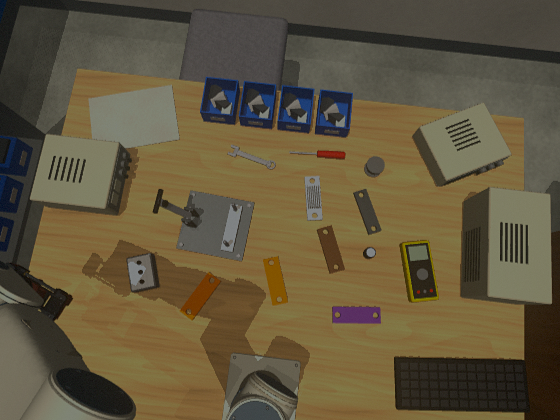

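View pics/wrist0.png

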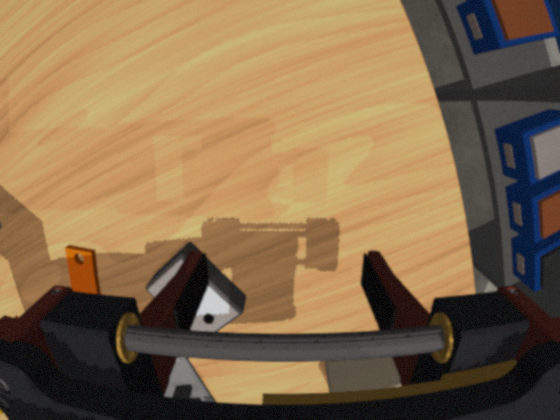

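Scene: the brown plate is at top (330,249). Its look-alikes are orange at (201,296) and (276,280), and purple at (356,315). The heat sink is at (314,198), the dark bar at (367,212), and the stand at (216,225) with its arm leaning towards the left of the image. An enlarged crop should confirm this.

```bash
cat > h.py <<'E'
import numpy as np,cv2
from station import *
from scipy.spatial.transform import Rotation as R
def ray(n,uv):
    c=camera_info(n);K=c["intrinsics"];T=c["T"]
    d=np.array([(uv[0]-K[0,2])/K[0,0],-(uv[1]-K[1,2])/K[1,1],-1.])
    return T[:3,3],T[:3,:3]@d
def onz(n,uv,z):
    o,d=ray(n,uv);return o+d*(z-o[2])/d[2]
def proj(n,p):
    c=camera_info(n);K=c["intrinsics"];T=c["T"]
    q=T[:3,:3].T@(np.asarray(p)-T[:3,3]); return np.array([K[0,2]+K[0,0]*q[0]/-q[2],K[1,2]-K[1,1]*q[1]/-q[2]])
def q_down(yaw):
    # tool z down, tool x along (cos yaw, sin yaw)
    c,s=np.cos(yaw),np.sin(yaw)
    M=np.array([[c,s,0],[s,-c,0],[0,0,-1.]])
    x=R.from_matrix(M).as_quat();return np.array([x[3],x[0],x[1],x[2]])
def save(n,name):
    cv2.imwrite(f"pics/{name}.png",read_camera(n)[:,:,::-1])
E
python3 - <<'E'
import cv2
a=cv2.imread("pics/top0.png")
cv2.imwrite("pics/c1.png",cv2.resize(a[140:320,140:400],None,fx=3,fy=3,interpolation=cv2.INTER_CUBIC))
b=cv2.imread("pics/scene0.png")
cv2.imwrite("pics/c2.png",cv2.resize(b[110:310,170:400],None,fx=3,fy=3,interpolation=cv2.INTER_CUBIC))
E
```

```text
(no output)
```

View pics/c1.png

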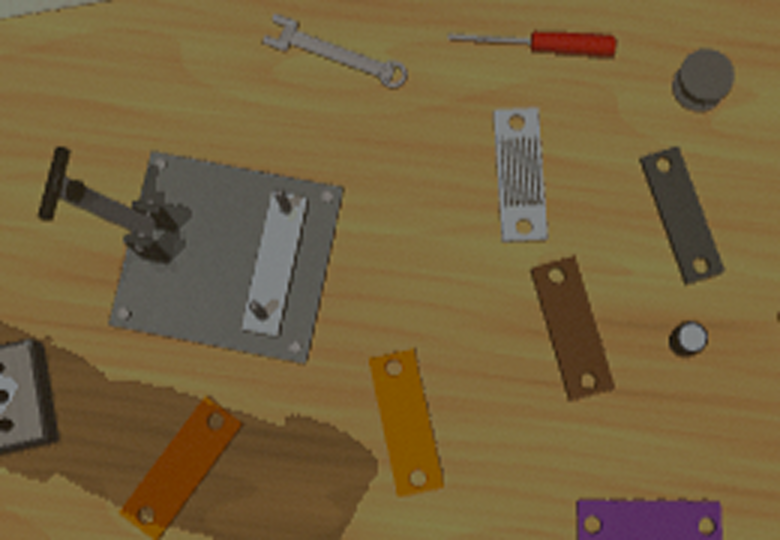

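View pics/c2.png

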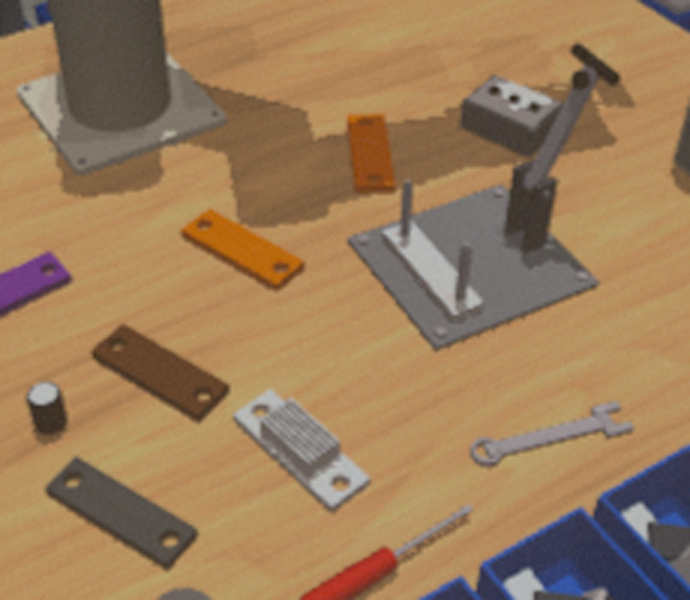

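The brown plate at top (330,249) is the right one: it is brown, while the others are orange, amber and purple. The dark bar is at (367,212). Next I'll make coarse pose estimates.

```bash
python3 - <<'E'
from h import *
a=cv2.imread("pics/top0.png");hsv=cv2.cvtColor(a,cv2.COLOR_BGR2HSV)
for n,(u,v),z in [("plate",(330,249),.012),("bar",(367,212),.012),("hs",(314,213),.010),("base",(200,240),.008)]:
    p=a[int(v)-1:v+2,u-1:u+2].reshape(-1,3).mean(0); print(n,p,hsv[v,u])
f=lambda u,v:(u/3+140-.33,v/3+140-.33)
for n,pts,z in [("plate",[(556,275),(588,380)],.012),("hs",[(516,122),(524,226)],.01),("bar",[(663,165),(701,265)],.012),
  ("studbase",[(293,207),(272,316)],.022),("studtop",[(282,197),(257,306)],.101)]:
    P=[onz("top",f(*q),z) for q in pts]; d=P[1]-P[0]
    print(n,np.round((P[0]+P[1])/2,4),"len",np.linalg.norm(d),"yaw",np.degrees(np.arctan2(d[1],d[0])))
print(onz("top",(.333*55+140,.333*183+140),.235))
g=lambda u,v:(u/3+170-.33,v/3+110-.33)
for n,pts,z in [("plate",[(117,346),(203,396)],.012),("hs",[(262,411),(340,482)],.01),("bar",[(71,483),(170,541)],.012),("studtop",[(407,184),(464,249)],.101)]:
    P=[onz("scene",g(*q),z) for q in pts]; d=P[1]-P[0]
    print(n,np.round((P[0]+P[1])/2,4),"len",np.linalg.norm(d),"yaw",np.degrees(np.arctan2(d[1],d[0])))
E
```

```text
plate [28.44444444 54.88888889 81.88888889] [ 14 174  82]
bar [51.44444444 60.22222222 64.        ] [21 51 65]
hs [ 81.22222222 107.         117.55555556] [ 22 115  95]
base [84.77777778 91.22222222 91.77777778] [34 19 92]
plate [ 0.4656 -0.1674  0.012 ] len 0.11842187590537426 yaw -157.65683067930806
hs [ 0.6298 -0.0943  0.01  ] len 0.1194093708483431 yaw -169.8894885835333
bar [ 0.6042 -0.2763  0.012 ] len 0.11876050824698756 yaw -155.05067878114005
studbase [0.4984 0.1523 0.022 ] len 0.12188091854296391 yaw 177.31644981023
studtop [0.4939 0.1571 0.101 ] len 0.11581715713756781 yaw 175.45578520527914
[0.50966361 0.34430356 0.235     ]
plate [ 0.4691 -0.1666  0.012 ] len 0.11969155596997556 yaw 22.45713522437862
hs [ 0.6301 -0.0914  0.01  ] len 0.11768420252171677 yaw 9.769870543926123
bar [ 0.6089 -0.2759  0.012 ] len 0.1198807377052558 yaw 25.477606539674927
studtop [0.4997 0.1591 0.101 ] len 0.1209834753903802 yaw -5.317371133686551
```

```bash
cat >> h.py <<'E'
def wray(pose,uv):
    # pose=(tcp,quat wxyz); returns origin, dir world (equidistant fisheye)
    c=camera_info("wrist");K=c["intrinsics"];TC=c["tool_from_camera"]
    x=(uv[0]-K[0,2])/K[0,0];y=(uv[1]-K[1,2])/K[1,1];r=np.hypot(x,y)
    s=np.sin(r)/r if r>1e-9 else 1
    d=np.array([x*s,-y*s,-np.cos(r)])
    q=pose[1];M=R.from_quat([q[1],q[2],q[3],q[0]]).as_matrix()
    return pose[0]+M@TC[:3,3], M@TC[:3,:3]@d
def wonz(pose,uv,z):
    o,d=wray(pose,uv);return o+d*(z-o[2])/d[2]
def wproj(pose,p):
    c=camera_info("wrist");K=c["intrinsics"];TC=c["tool_from_camera"]
    q=pose[1];M=R.from_quat([q[1],q[2],q[3],q[0]]).as_matrix()
    t=M.T@(np.asarray(p)-pose[0]); k=TC[:3,:3].T@(t-TC[:3,3])
    v=np.array([k[0],-k[1]]);n=np.linalg.norm(v);r=np.arctan2(n,-k[2])
    return K[:2,2]+K[0,0]*r*v/n
def wlook(name):
    import json
    pose=(np.array(get_tcp_pos()),np.array(get_ee_rot()))
    save("wrist",name);json.dump([list(pose[0]),list(pose[1])],open(f"pics/{name}.json","w"))
    return pose
def ld(name):
    import json
    a,b=json.load(open(f"pics/{name}.json"));return np.array(a),np.array(b)
E
python3 - <<'E'
from h import *
def ik(n,p,y):
    for s in (0,180):
        r=inverse_kinematics(p,q_down(np.radians(y+s))); print(n,y+s,None if r is None else np.round(r,2))
ik("stand",[.4975,.156,.25],86)
ik("plate",[.467,-.167,.2],112.4)
ik("hs",[.63,-.093,.2],100)
ik("bar",[.606,-.276,.2],115.2)
ik("handle",[.51,.344,.3],86)
E
```

```text
stand 86 [ 0.28  0.24  1.83 -0.    1.07 -1.22]
stand 266 [ 0.28  0.24  1.83 -0.    1.07  1.92]
plate 112.4 [-0.37  0.27  1.93 -0.    0.95 -2.33]
plate 292.4 [-0.37  0.27  1.93 -0.    0.95  0.81]
hs 100 [-0.17  0.47  1.62 -0.    1.06 -1.91]
hs 280 [-0.17  0.47  1.62 -0.    1.06  1.23]
bar 115.2 [-0.45  0.51  1.55 -0.    1.08 -2.46]
bar 295.2 [-0.45  0.51  1.55 -0.    1.08  0.69]
handle 86 [ 0.57  0.33  1.58 -0.    1.23 -0.93]
handle 266 [ 0.57  0.33  1.58 -0.    1.23  2.21]
```

```bash
python3 - <<'E'
from h import *
q=q_down(np.radians(-94))
print(get_time())
p=np.array([.40,.156,.25])
print([wproj((p,q),x) for x in ([.5575,.152,.101],[.4377,.16,.101],[.507,.286,.107])])
move_pose(p,q)
wlook("ws"); print(get_time())
E
```

```text
0.15
[array([276.8377838,  38.8309131]), array([277.37911552, 162.32610293]), array([144.49599188, 106.37758117])]
1.9417
```

View pics/ws.png

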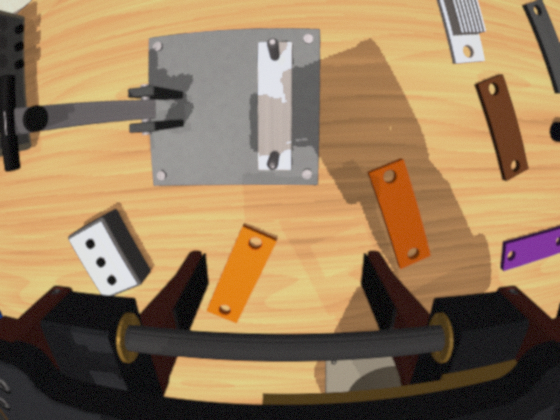

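```bash
python3 - <<'E'
import cv2,numpy as np
a=cv2.imread("pics/ws.png")
x=cv2.resize(a[25:75,240:310],None,fx=8,fy=8,interpolation=cv2.INTER_CUBIC)
y=cv2.resize(a[135:185,240:310],None,fx=8,fy=8,interpolation=cv2.INTER_CUBIC)
o=cv2.convertScaleAbs(np.vstack([x,y]),alpha=1.4);o=cv2.resize(o,None,fx=.75,fy=.75);print(o.shape)
cv2.imwrite("pics/ws_c.png",o)
E
```

```text
(600, 420, 3)
```

View pics/ws_c.png

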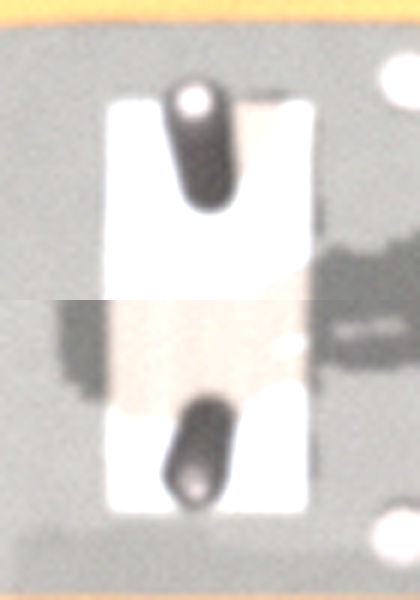

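```bash
python3 - <<'E'
from h import *
P=ld("ws")
def rep(n,A,B):
    d=A-B;print(n,np.round((A+B)/2,4),np.linalg.norm(d),np.degrees(np.arctan2(d[1],d[0])))
f=lambda u,v:(u/6+240-.4,v/6+25-.4)
g=lambda u,v:(u/6+240-.4,(v-300)/6+135-.4)
rep("tips",wonz(P,f(194,100),.101),wonz(P,g(196,488),.101))
c=[wonz(P,x,.022) for x in (f(107,100),f(314,100),g(308,512),g(106,512))]
print("block",np.mean(c,0),[np.linalg.norm(c[i]-c[(i+1)%4]) for i in range(4)])
rep("blockends",(c[0]+c[1])/2,(c[2]+c[3])/2)
# seated foot of stud at z .022 : centre of base ellipse ~ stud circle bottom edge
E
```

```text
tips [0.4952 0.1616 0.101 ] 0.12122919683953141 -3.917360198847035
block [0.49562315 0.16185263 0.022     ] [np.float64(0.040630327720061324), np.float64(0.15683745137575575), np.float64(0.04100581562678418), np.float64(0.15716377783303134)]
blockends [0.4956 0.1619 0.022 ] 0.15700050238928015 -4.297947242928237
```

```bash
cat >> h.py <<'E'
def look_at(c,yaw,z,name,off=.095):
    """tool yaw (rad); puts point c at tool y=-off"""
    ty=np.array([np.sin(yaw),-np.cos(yaw)])
    p=np.array([*(np.array(c[:2])+off*ty),z])
    move_pose(p,q_down(yaw)); return wlook(name)
E
python3 - <<'E'
from h import *
look_at([.467,-.167],np.radians(22.4-90),.2,"wp");print(get_time())
a=cv2.imread("pics/wp.png");cv2.imwrite("pics/wp_g.png",cv2.convertScaleAbs(a,alpha=1.0))
E
```

```text
3.35
```

View pics/wp.png

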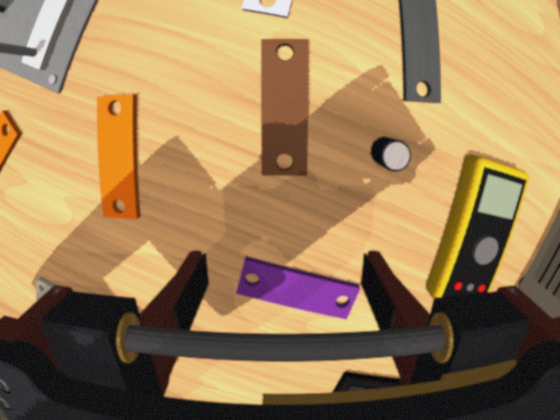

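```bash
cat >> h.py <<'E'
def rect_from(name,mask,seed,z):
    P=ld(name)
    n,l=cv2.connectedComponents(mask)
    m=(l==l[seed[1],seed[0]]).astype(np.uint8)
    assert l[seed[1],seed[0]]>0
    m=cv2.morphologyEx(m,cv2.MORPH_OPEN,np.ones((3,3)))
    c,_=cv2.findContours(m,cv2.RETR_EXTERNAL,cv2.CHAIN_APPROX_NONE);c=max(c,key=cv2.contourArea)[:,0]
    W=np.array([wonz(P,p,z)[:2] for p in c],np.float32)
    (ctr,(w,h),ang)=cv2.minAreaRect(W*1000)
    cc,hi=cv2.findContours(m,cv2.RETR_CCOMP,cv2.CHAIN_APPROX_NONE)
    H=[]
    for k,x in enumerate(cc):
        if hi[0][k][3]>=0 and cv2.contourArea(x)>20:
            M=cv2.moments(x);u=(M['m10']/M['m00'],M['m01']/M['m00']);H.append((u,wonz(P,u,z)))
    print("rect",np.round(ctr,1),np.round((w,h),1),ang)
    for x in H:print("hole",np.round(x[0],1),np.round(x[1],4))
    if len(H)==2:
        d=H[0][1]-H[1][1];print("mid",np.round((H[0][1]+H[1][1])/2,4),np.linalg.norm(d),np.degrees(np.arctan2(d[1],d[0])))
    return m
E
python3 - <<'E'
from h import *
a=cv2.imread("pics/wp.png");hsv=cv2.cvtColor(a,cv2.COLOR_BGR2HSV)
print(hsv[107,285],hsv[107,300],hsv[107,315],hsv[90,255],hsv[170,330],hsv[52,285])
m=((hsv[...,1]>90)&(hsv[...,2]<115)&(hsv[...,2]>40)&(hsv[...,0]<14)).astype(np.uint8)
o=rect_from("wp",m,(285,107),.012)
b=a.copy();b[o>0]=(0,255,0);cv2.imwrite("pics/wp_m.png",cv2.resize(np.hstack([a[20:200,230:350],b[20:200,230:350]]),None,fx=3,fy=3))
E
```

```text
[ 12 149 142] [ 11 148 143] [ 15 130 225] [ 18 121 237] [ 15 133 173] [ 22 108 236]Traceback (most recent call last):
  File "<stdin>", line 5, in <module>
  File "h.py", line 53, in rect_from
    assert l[seed[1],seed[0]]>0
           ^^^^^^^^^^^^^^^^^^^^
AssertionError
```

```bash
python3 - <<'E'
from h import *
a=cv2.imread("pics/wp.png");hsv=cv2.cvtColor(a,cv2.COLOR_BGR2HSV)
m=((hsv[...,2]<158)&(hsv[...,2]>60)&(hsv[...,0]<14)&(hsv[...,1]>135)).astype(np.uint8)
m=cv2.morphologyEx(m,cv2.MORPH_CLOSE,np.ones((3,3)))
o=rect_from("wp",m,(285,107),.012)
b=a.copy();b[o>0]=(0,255,0);cv2.imwrite("pics/wp_m.png",cv2.resize(np.hstack([a[20:200,230:350],b[20:200,230:350]]),None,fx=3,fy=3))
E
```

```text
rect [ 464.4 -168. ] [148.4  48.6] 22.09857749938965
hole [284.1 160.6] [ 0.4104 -0.1898  0.012 ]
hole [284.8  52.4] [ 0.5197 -0.1454  0.012 ]
mid [ 0.465  -0.1676  0.012 ] 0.11788154359384197 -157.87990418009846
```

View pics/wp_m.png

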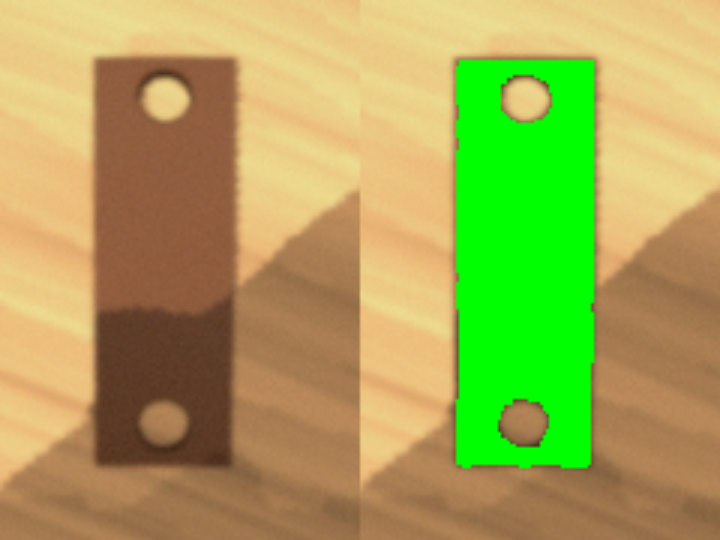

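```bash
cat >> h.py <<'E'
SC=np.array([.4954,.1617]);SY=np.radians(-4.1)
sx=np.array([np.cos(SY),np.sin(SY)]);sy=np.array([-np.sin(SY),np.cos(SY)])
def pick(c,yaw,z,zh=.07):
    q=q_down(yaw);move_pose([*c,zh],q)
    movel([*c,z],v=.12);
    command_gripper(0.0);print("grip mm",get_grip_width()*88,"F",np.round(get_ft_force(),2))
    movel([*c,.15],v=.25);print("F lift",np.round(get_ft_force(),2),"w",get_grip_width()*88,get_time())
E
python3 - <<'E'
from h import *
pick([.4645,-.168],np.radians(22.1-90),.004)
move_pose([*SC,.15],q_down(SY-np.pi/2));movel([*SC,.128],v=.1)
wlook("p1");save("scene","p1s");print(get_time(),get_tcp_pos(),get_grip_width()*88)
E
```

```text
grip mm 49.8989522075465 F [-0.48  1.    3.09]
F lift [ 0.15  0.04 -2.31] w 50.01238829948279 6.1417
7.8583 [0.49578984 0.1612968  0.12833832] 50.05151118941439
```

View pics/p1.png

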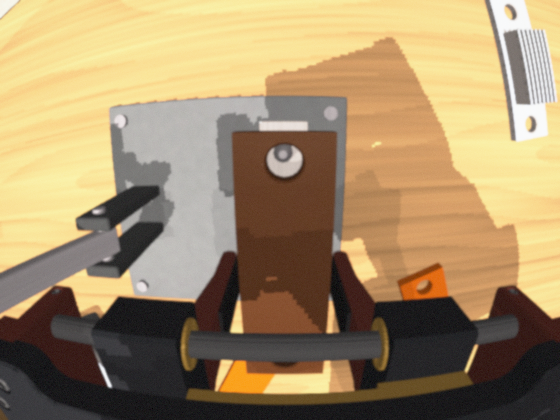

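View pics/p1s.png

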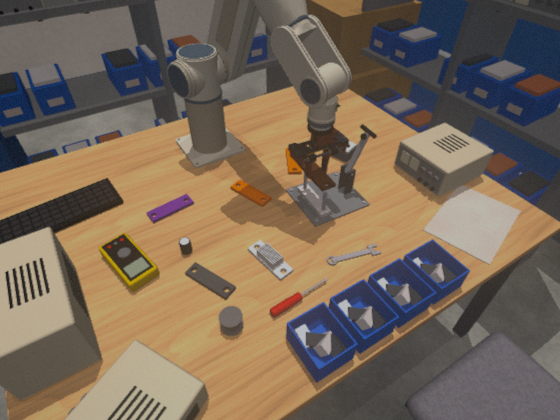

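```bash
python3 - <<'E'
from h import *
a=cv2.imread("pics/p1.png");cv2.imwrite("pics/p1c.png",cv2.resize(a[115:385,225:345],None,fx=2.2,fy=2.2))
cv2.imwrite("pics/p1d.png",cv2.resize(a[130:190,245:325],None,fx=9,fy=9,interpolation=cv2.INTER_CUBIC))
P=ld("p1")
for s in (1,-1): print(wproj(P,[*(SC+s*.06*sx),.101]),wproj(P,[*(SC+s*.06*sx),.1365]))
E
```

```text
[282.56284515 154.50738767] [282.1897928  163.74538665]
[283.00058214 325.2268912 ] [282.8251528  358.47775177]
```

View pics/p1d.png

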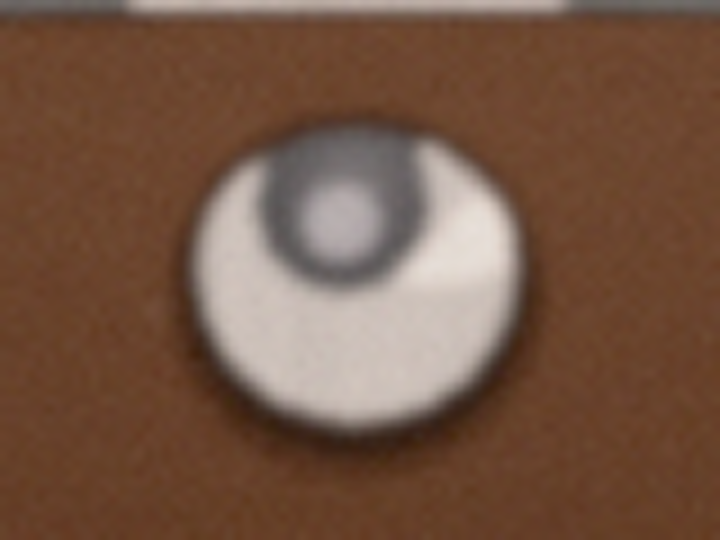

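View pics/p1c.png

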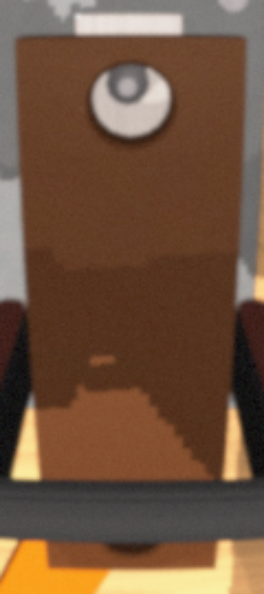

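```bash
python3 - <<'E'
from h import *
P=ld("p1")
h=wonz(P,(284.2,160.3),P[0][2]+.008); s=wonz(P,(282.5,153.9),.101)
d=(h-s)[:2]; print("hole-stud stand frame mm",1000*np.array([d@sx,d@sy]))
t=np.array(get_tcp_pos());c=t[:2]-d; 
print(t,c)
movel([*c,.128],v=.05);P=wlook("p2");print(P[0])
a=cv2.imread("pics/p2.png");cv2.imwrite("pics/p2d.png",cv2.resize(a[130:190,245:325],None,fx=9,fy=9,interpolation=cv2.INTER_CUBIC))
E
```

```text
hole-stud stand frame mm [ 1.16891383 -0.99435852]
[0.49578984 0.1612968  0.12833832] [0.49469502 0.16237219]
[0.49489257 0.16245468 0.12840658]
```

View pics/p2d.png

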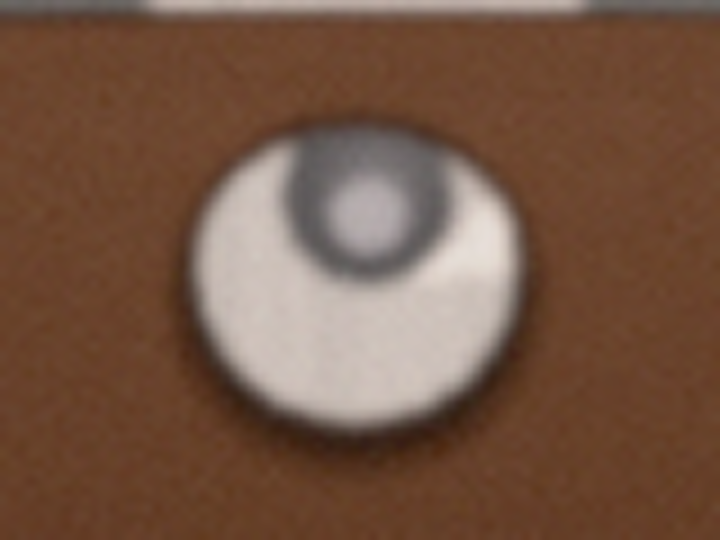

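```bash
python3 - <<'E'
from h import *
c=np.array([.4947,.1619])
movel([*c,.128],v=.05)
r=movel([*c,.085],v=.06,until_force=6);print(r,get_tcp_pos(),np.round(get_ft_force(),2))
if not r:
    r=movel([*c,.034],v=.08,until_force=6);print(r,get_tcp_pos(),np.round(get_ft_force(),2))
    if not r:
        r=movel([*c,.020],v=.02,until_force=5);print(r,get_tcp_pos(),np.round(get_ft_force(),2))
wlook("p3");print(get_time())
E
```

```text
False [0.49489351 0.16197587 0.08510555] [-0.45  0.54 -0.67]
False [0.4948628  0.16197501 0.03403047] [-0.47 -0.06 -0.15]
True [0.49495427 0.16197404 0.02585259] [-0.08  0.01  4.  ]
10.5917
```

View pics/p3.png

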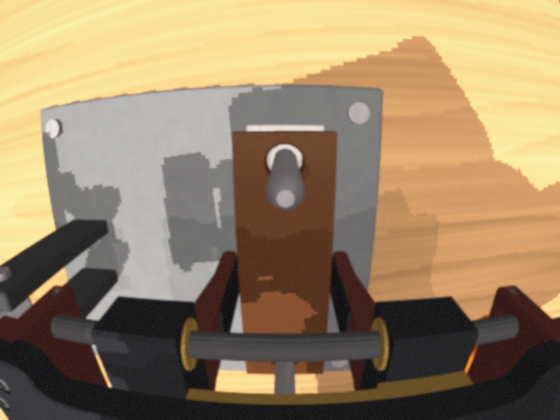

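Plate seated at TCP z=0.0259 against 0.026 expected, with both studs through it. I'll release it and go to the heat sink.

```bash
python3 - <<'E'
from h import *
command_gripper(1.0)
t=get_tcp_pos();movel([t[0],t[1],.17],v=.25)
save("top","t1")
look_at([.630,-.093],np.radians(9.9-90),.2,"wh");print(get_time())
E
```

```text
13.2417
```

View pics/wh.png

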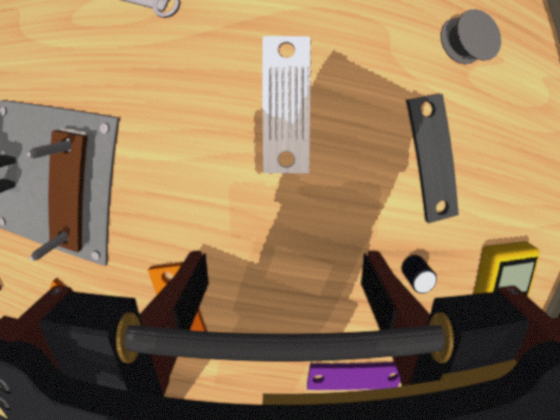

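View pics/t1.png

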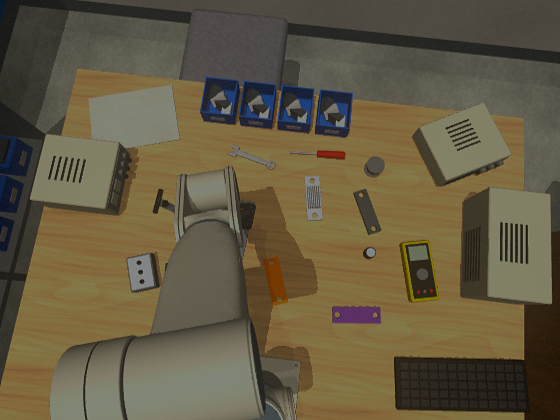

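The plate lies on the studs at (68,190). The heat sink holes are at (286,50) and (286,159). The bar is also visible, with holes at (427,109) and (441,207).

```bash
python3 - <<'E'
from h import *
a=cv2.imread("pics/wh.png");hsv=cv2.cvtColor(a,cv2.COLOR_BGR2HSV)
m=((hsv[...,1]<60)&(hsv[...,2]>60)).astype(np.uint8);m[:, :200]=0;m[190:]=0
m=cv2.morphologyEx(m,cv2.MORPH_CLOSE,np.ones((3,3)))
o=rect_from("wh",m,(268,105),.010)
m2=((hsv[...,1]<90)&(hsv[...,2]<110)).astype(np.uint8);m2[240:]=0
o2=rect_from("wh",m2,(432,157),.012)
b=a.copy();b[o>0]=(0,255,0);b[o2>0]=(0,0,255);cv2.imwrite("pics/wh_m.png",cv2.resize(np.hstack([a[25:235,250:465],b[25:235,250:465]]),None,fx=1.8,fy=1.8))
E
```

```text
rect [630.1 -93.7] [149.8  50.9] 9.834877014160156
hole [285.8 158.5] [ 0.571 -0.104  0.01 ]
hole [286.   49.7] [ 0.6881 -0.0836  0.01  ]
mid [ 0.6296 -0.0938  0.01  ] 0.11890858898483707 -170.14288473618967
rect [ 604.7 -274.1] [148.   45.5] 24.302852630615234
hole [440.2 206.2] [ 0.5516 -0.2977  0.012 ]
hole [426.4 108.7] [ 0.6591 -0.2492  0.012 ]
mid [ 0.6054 -0.2735  0.012 ] 0.11801266561361215 -155.7383486933498
```

View pics/wh_m.png

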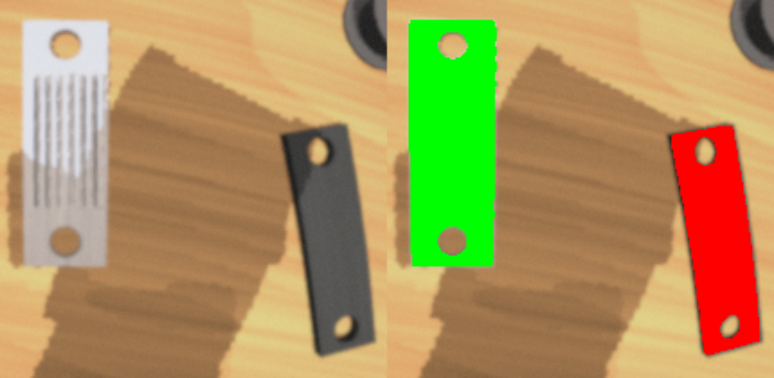

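```bash
python3 - <<'E'
from h import *
pick([.6298,-.0938],np.radians(9.85-90),.013)
c=[.4947,.1620]
move_pose([*c,.15],q_down(SY-np.pi/2));movel([*c,.137],v=.1)
P=wlook("h1");print(get_time(),P[0],get_grip_width()*88)
a=cv2.imread("pics/h1.png");cv2.imwrite("pics/h1d.png",cv2.resize(a[130:190,245:325],None,fx=9,fy=9,interpolation=cv2.INTER_CUBIC))
E
```

```text
grip mm 39.610794469142604 F [0.35 0.48 0.64]
F lift [ 0.51  0.37 -1.6 ] w 39.830556016970576 16.05
17.5 [0.49469563 0.16109628 0.13633106] 39.9534030536031
```

View pics/h1.png

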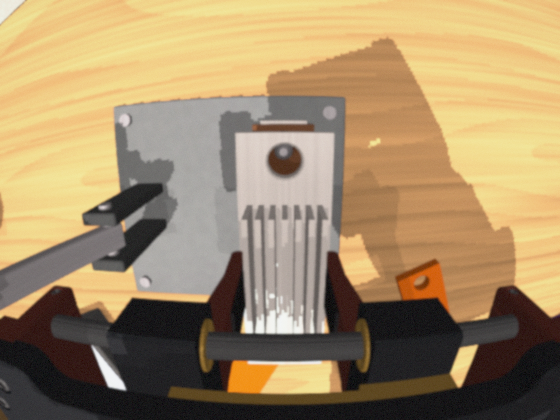

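View pics/h1d.png

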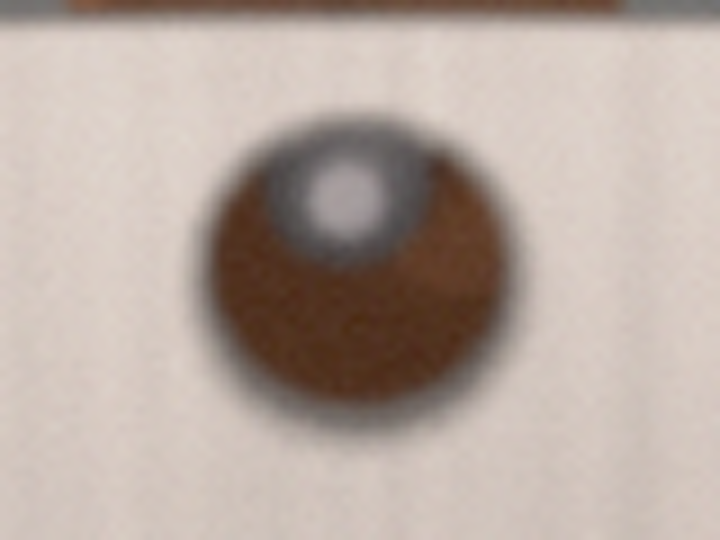

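```bash
python3 - <<'E'
from h import *
P=ld("h1");f=lambda u,v:(u/9+245-.45,v/9+130-.45)
h=wonz(P,f(360,275),P[0][2]-.003); s=wonz(P,f(347,197),.101)
d=(h-s)[:2]; print("hole-stud stand frame mm",1000*np.array([d@sx,d@sy]))
c=P[0][:2]-d; print(c)
E
```

```text
hole-stud stand frame mm [-0.7390198  -0.84514612]
[0.49549319 0.16188642]
```

```bash
cat >> h.py <<'E'
def lower(c,z0,zc,ze):
    t=get_tcp_pos();movel([*c,t[2]],v=.05)
    r=movel([*c,z0],v=.06,until_force=6);print(r,get_tcp_pos(),np.round(get_ft_force(),2))
    if r:return False
    if zc<z0-.001:
        r=movel([*c,zc],v=.08,until_force=6);print(r,get_tcp_pos(),np.round(get_ft_force(),2))
        if r:return False
    r=movel([*c,ze],v=.02,until_force=5);print(r,get_tcp_pos(),np.round(get_ft_force(),2))
    return r
E
python3 - <<'E'
from h import *
lower([.4954,.1618],.095,.056,.041)
wlook("h2");print(get_time())
E
```

```text
False [0.49557123 0.1618566  0.09507619] [-0.13  0.28 -2.22]
False [0.49539505 0.16178572 0.05581527] [-0.11  0.25 -1.9 ]
True [0.49566671 0.1618376  0.04671503] [-0.16 -0.5   4.06]
19.8
```

View pics/h2.png

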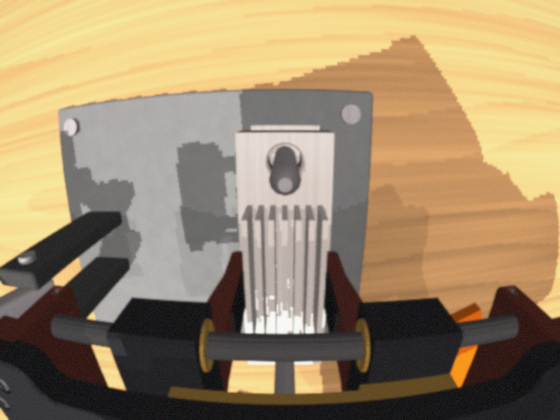

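Heat sink seated at TCP z=0.0467 against 0.047 expected. Next the bar, with a closer look first.

```bash
python3 - <<'E'
from h import *
command_gripper(1.0)
t=get_tcp_pos();movel([t[0],t[1],.19],v=.25)
look_at([.605,-.274],np.radians(24.5-90),.2,"wb");print(get_time())
a=cv2.imread("pics/wb.png");hsv=cv2.cvtColor(a,cv2.COLOR_BGR2HSV)
m=((hsv[...,1]<90)&(hsv[...,2]<120)).astype(np.uint8);m[200:]=0
o=rect_from("wb",m,(285,107),.012)
b=a.copy();b[o>0]=(0,0,255);cv2.imwrite("pics/wb_m.png",np.vstack([a[:300],b[:200]]))
E
```

```text
23.1917
rect [ 605.  -276.1] [147.9  42.8] 24.775867462158203
hole [287.  159.7] [ 0.5511 -0.3007  0.012 ]
hole [287.4  51.4] [ 0.6585 -0.2521  0.012 ]
mid [ 0.6048 -0.2764  0.012 ] 0.11788098525788002 -155.61858742289579
```

View pics/wb_m.png

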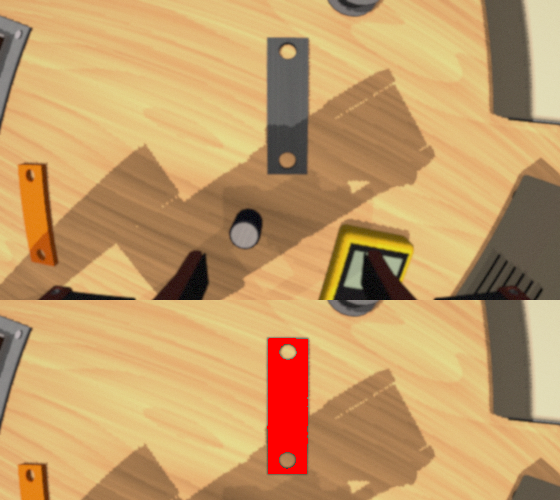

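```bash
python3 - <<'E'
from h import *
pick([.605,-.2763],np.radians(24.6-90),.004)
c=[.4950,.1618]
move_pose([*c,.16],q_down(SY-np.pi/2));movel([*c,.128],v=.1)
P=wlook("b1");print(get_time(),P[0],get_grip_width()*88)
a=cv2.imread("pics/b1.png");cv2.imwrite("pics/b1d.png",cv2.resize(a[130:190,245:325],None,fx=9,fy=9,interpolation=cv2.INTER_CUBIC))
E
```

```text
grip mm 43.88702677151382 F [-0.46  0.41  1.27]
F lift [-0.4   0.98 -5.65] w 43.4703542549216 26.0583
28.2333 [0.49505168 0.16141214 0.12771055] 43.538875737859954
```

View pics/b1.png

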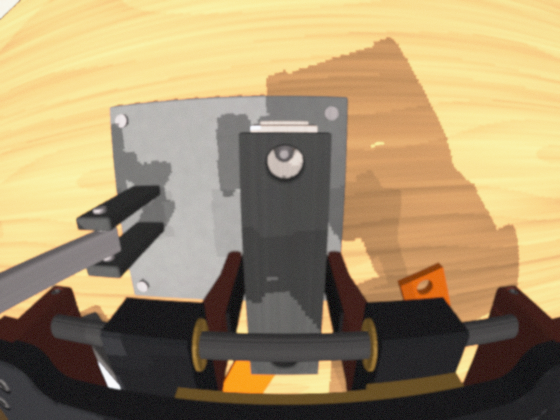

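View pics/b1d.png

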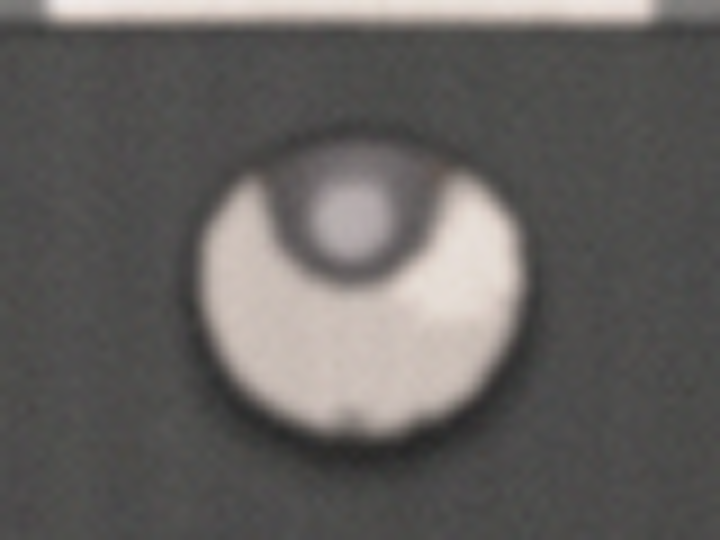

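```bash
python3 - <<'E'
from h import *
P=ld("b1");f=lambda u,v:(u/9+245-.45,v/9+130-.45)
h=wonz(P,f(361,287),P[0][2]+.008); s=wonz(P,f(352,218),.101)
d=(h-s)[:2]; print("hole-stud stand frame mm",1000*np.array([d@sx,d@sy]))
c=P[0][:2]-d; print(c)
if np.linalg.norm(d)<.003:
    lower(c,.090,.083,.066)
wlook("b2");save("scene","b2s");print(get_time())
E
```

```text
hole-stud stand frame mm [ 0.54113294 -0.54574864]
[0.49455095 0.16199518]
False [0.49469114 0.16201959 0.08996979] [-0.04  0.01 -4.58]
False [0.49429633 0.16190721 0.08273404] [-0.9  -0.26 -5.28]
True [0.49460032 0.16203707 0.07283814] [-0.56 -0.1   4.12]
30.1833
```

View pics/b2.png

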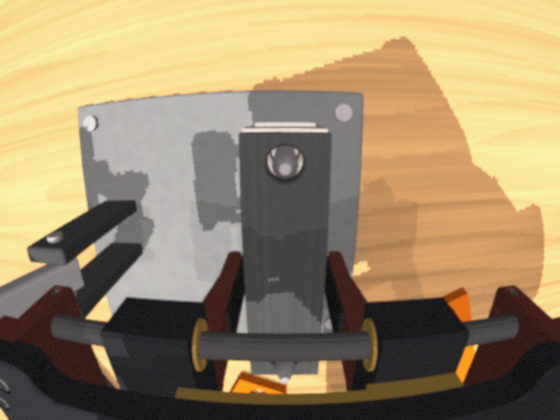

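```bash
python3 - <<'E'
from h import *
command_gripper(1.0)
t=get_tcp_pos();movel([t[0],t[1],.20],v=.25);print(get_time())
save("scene","r1s")
H=np.array([*(SC+.13*sy),.094]);n=np.array([*sx,0])
def pl(o,d):
    p=o+d*((np.array([*SC,0])-o)@n)/(d@n); r=p-H; print(np.round(p,4),"r",np.linalg.norm(r),"ang",np.arctan2(r[2],-(r[:2]@sy)))
o,d=ray("scene",(595.5/3+170-.33,64/3+110-.33)); pl(o,d)
o2,d2=wray(ld("ws"),(9,122)); 
o3,d3=ray("top",(53.5/3+140-.33,184/3+140-.33))
for (oa,da),(ob,db) in (((o,d),(o3,d3)),((o,d),(o2,d2)),):
    A=np.stack([da,-db],1);s=np.linalg.lstsq(A,ob-oa,rcond=None)[0]
    pa,pb=oa+s[0]*da,ob+s[1]*db;p=(pa+pb)/2;r=p-H
    print("tri",np.round(p,4),"gap",np.linalg.norm(pa-pb),"r",np.linalg.norm(r),"ang",np.arctan2(r[2],-(r[:2]@sy)),"x",r[:2]@sx)
E
python3 - <<'E'
import cv2
b=cv2.imread("pics/r1s.png")
cv2.imwrite("pics/r1c.png",cv2.resize(b[100:230,270:390],None,fx=4.5,fy=4.5,interpolation=cv2.INTER_CUBIC))
a=cv2.imread("pics/ws.png");cv2.imwrite("pics/ws_h.png",cv2.resize(a[60:190,0:90],None,fx=4,fy=4))
E
```

```text
31.675
[0.509  0.3516 0.2327] r 0.15126761701221483 ang 1.9812734869340796
tri [0.5103 0.3481 0.2341] gap 0.003006200980313849 r 0.1512551430203775 ang 1.957383765128641 x 0.0015298004405531478
tri [0.5097 0.3497 0.2324] gap 0.0029167260865257455 r 0.1502559835991708 ang 1.9710684296216676 x 0.0008709292668984278
```

View pics/r1c.png

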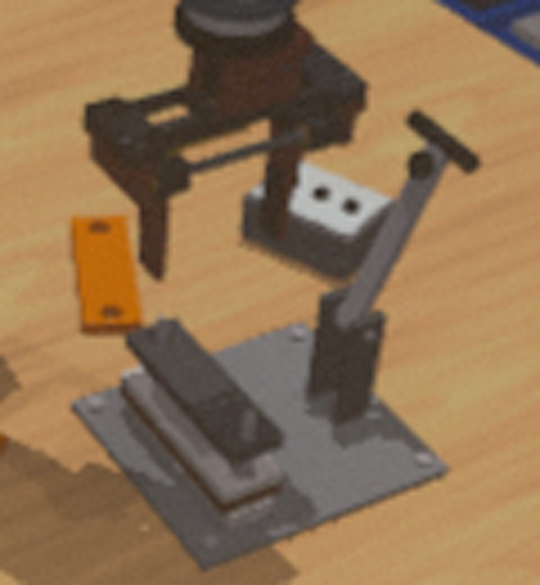

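View pics/ws_h.png

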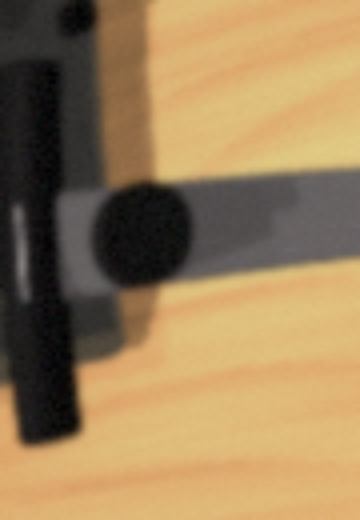

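Three views agree on the handle: (0.510, 0.349, 0.233), angle about 1.97 and radius 150–151 mm. I'll grip it off-centre at x=-25 mm so the fingers straddle it clear of the arm.

```bash
cat >> h.py <<'E'
def handle(th,off=-.025,dz=-.009):
    c=SC+off*sx+(.130-.150*np.cos(th))*sy
    return np.array([*c,.094+.150*np.sin(th)+dz])
E
python3 - <<'E'
from h import *
q=q_down(SY-np.pi/2)
for th in np.linspace(1.967,0,6):
    r=inverse_kinematics(handle(th),q);print(None if r is None else np.round(r,2))
t=get_tcp_pos();movel([t[0],t[1],.30],v=.3)
p=handle(1.967);move_pose([p[0],p[1],.30],q)
movel(p,v=.12,until_force=8)
P=wlook("a1");print(get_time(),P[0],p,np.round(get_ft_force(),2))
E
```

```text
[ 0.61  0.38  1.69 -0.    1.07  2.25]
[ 0.53  0.32  1.76 -0.    1.06  2.17]
[ 0.44  0.28  1.84 -0.    1.02  2.08]
[ 0.35  0.3   1.91 -0.    0.94  2.  ]
[ 0.29  0.35  1.97 -0.    0.82  1.94]
[ 0.27  0.45  2.01 -0.    0.68  1.92]
33.8333 [0.48447981 0.35080712 0.22407052] [0.48389748 0.35089442 0.22337991] [-0.09  0.47 -0.26]
```

View pics/a1.png

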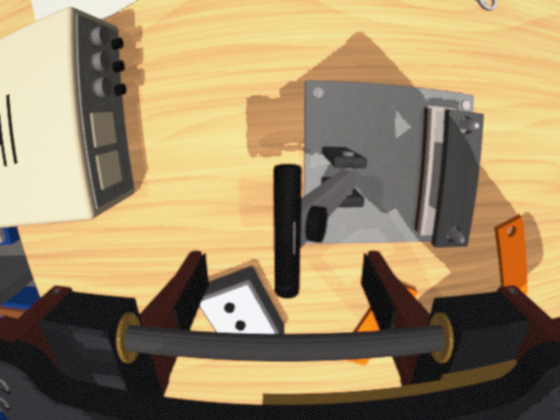

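```bash
python3 - <<'E'
from h import *
P=ld("a1")
for o in (-.01,.01,0): print(o,wproj(P,P[0]+[*(o*sx),.009]))
for v in (165,297,230): 
    w=wonz(P,(287,v),.2325); d=w[:2]-SC; print(v,d@sx,d@sy)
E
```

```text
-0.01 [284.16392072 292.32576991]
0.01 [284.1534973  259.66959814]
0 [284.15871959 276.44215584]
165 0.03501677930273177 0.18646930899617928
297 -0.03782630483075826 0.18627153378953243
230 0.0019373552149297107 0.18639860361275343
```

```bash
python3 - <<'E'
from h import *
command_gripper(0.0);print("w",get_grip_width()*88,np.round(get_ft_force(),2),get_time())
for th in np.linspace(1.967,.45,11)[1:]:
    r=movel(handle(th),v=.10,until_force=45)
    print(round(th,2),r,np.round(get_ft_force(),1),round(get_grip_width()*88,1))
    if r:break
wlook("a2");print(get_time(),get_tcp_pos(),handle(.45))
save("scene","a2s")
E
python3 -c "
import cv2
b=cv2.imread('pics/a2s.png')
cv2.imwrite('pics/a2c.png',cv2.resize(b[90:230,250:390],None,fx=4,fy=4,interpolation=cv2.INTER_CUBIC))"
```

```text
w 13.261230288228866 [-0.   -0.78 -0.29] 34.975
1.82 False [-2.5  1.8  4.3] 13.3
1.66 False [-3.   1.7  7.1] 13.3
1.51 False [-3.8  0.1  6.5] 13.1
1.36 False [-2.5 -1.2  3. ] 13.1
1.21 False [-2.  -0.4 -1.5] 13.2
1.06 False [-1.6  1.3 -3.5] 13.5
0.91 False [-0.1  2.1 -4. ] 13.1
0.75 False [-0.8  3.6 -5.8] 13.4
0.6 False [-1.7  5.3 -5.3] 13.2
0.45 False [-1.4  5.4 -4.5] 12.9
38.775 [0.47008805 0.158898   0.15065939] [0.4701017  0.15843334 0.15024483]
```

View pics/a2.png

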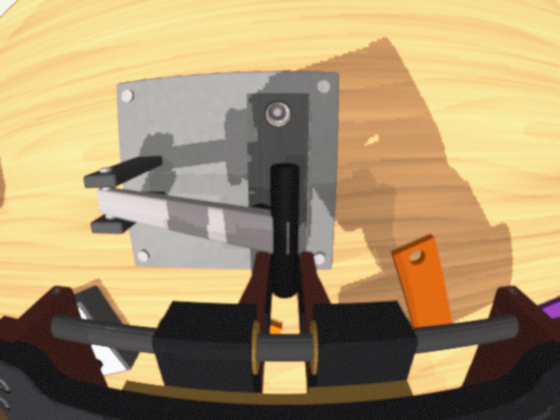

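View pics/a2c.png

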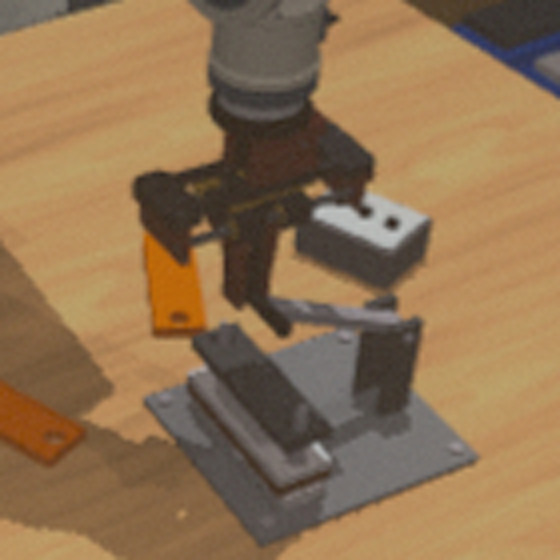

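```bash
python3 - <<'E'
from h import *
for th in (.33,.21,.12,.05):
    r=movel(handle(th),v=.06,until_force=30);print(th,r,np.round(get_ft_force(),1))
    if r:break
else:
    r=movel(handle(-.01),v=.015,until_force=6);print("end",r,np.round(get_ft_force(),1),get_tcp_pos(),handle(0)[2])
wlook("a3");print(get_time())
E
```

```text
0.33 False [-2.6  4.8 -2.9]
0.21 False [-3.3  4.4 -1.8]
0.12 False [-2.7  3.9 -2.4]
0.05 False [-2.9  3.  -1.9]
end False [-3.6  4.3 -0.5] [0.46909941 0.1436545  0.08399839] 0.085
41.225
```

View pics/a3.png

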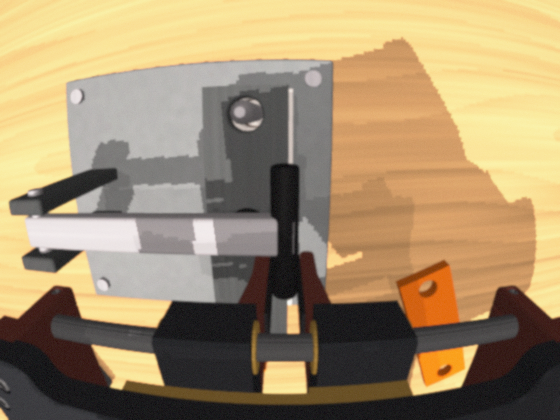

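```bash
python3 - <<'E'
from h import *
p=handle(-.01);p[2]=.0825
r=movel(p,v=.01,until_force=4);print("end",r,np.round(get_ft_force(),1),get_tcp_pos())
command_gripper(.4);wait(.5);print(np.round(get_ft_force(),1))
t=get_tcp_pos();movel([t[0],t[1],.16],v=.12);wlook("a4");movel([t[0],t[1],.26],v=.25)
move_pose([.40,.156,.25],q_down(np.radians(-94)));wlook("a5");save("scene","a5s");print(get_time())
E
python3 -c "
import cv2
b=cv2.imread('pics/a5s.png')
cv2.imwrite('pics/a5c.png',cv2.resize(b[110:240,260:400],None,fx=4.3,fy=4.3,interpolation=cv2.INTER_CUBIC))"
```

```text
end False [-6.7  3.7  8.4] [0.46914974 0.14365666 0.08363881]
[-0.   0.   0.5]
44.4083
```

View pics/a5.png

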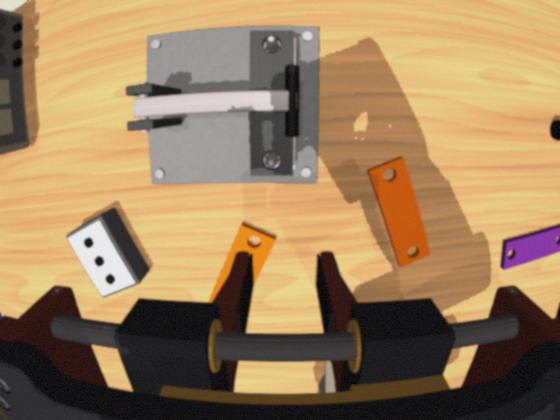

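View pics/a5c.png

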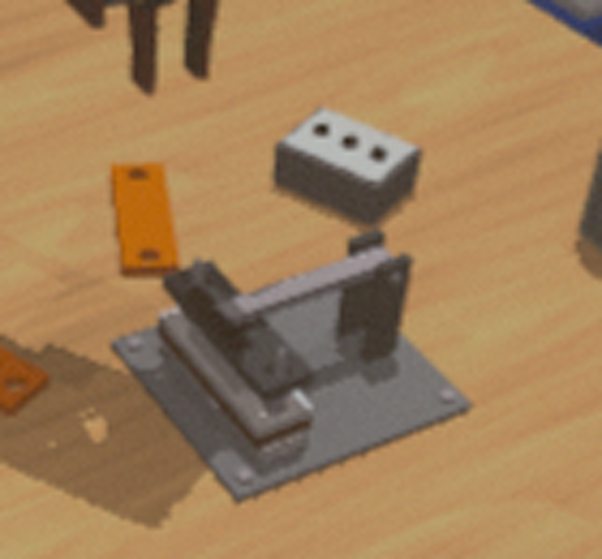

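View pics/a4.png

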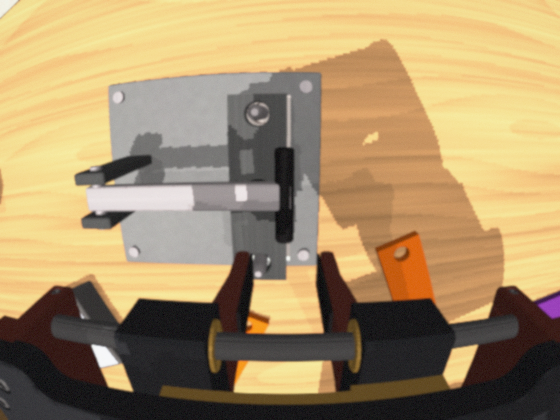

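```bash
python3 - <<'E'
from h import *
for n,uv in (("a5",(292.7,100.3)),("a4",(285,195))):
    P=ld(n);w=wonz(P,uv,.094);d=w[:2]-SC;print(n,uv,"stand xy at z=.094",np.round([d@sx,d@sy],4),"pred px",wproj(P,[*(SC-.02*sy),.094]))
a=cv2.imread("pics/scene0.png");b=cv2.imread("pics/a5s.png")
df=(np.abs(a.astype(int)-b).max(2)>45).astype(np.uint8)
o=b.copy();o[df>0]=(0,0,255);cv2.imwrite("pics/diff.png",o)
E
```

```text
a5 (292.7, 100.3) stand xy at z=.094 [ 0.0004 -0.0208] pred px [291.81235888 100.69178357]
a4 (285, 195) stand xy at z=.094 [ 0.0004 -0.0207] pred px [284.05706916 195.5797874 ]
```

View pics/diff.png

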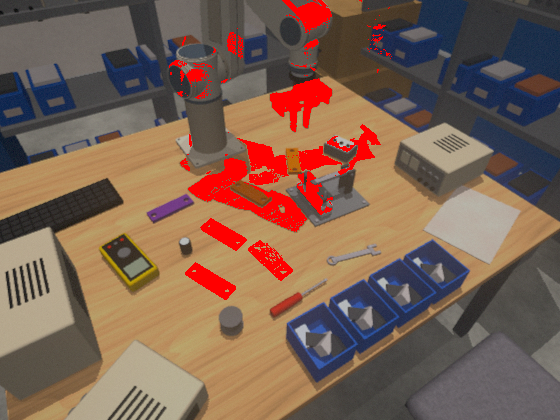

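The handle is within 1 mm of its level position. Only the three parts and the hold-down arm have moved; the other changes are shadows and the robot itself. Handing in.

```bash
python3 - <<'E'
from station import *
job_done();print(get_time())
E
```

```text
the job is handed in; nothing more can be done
the job is handed in; nothing more can be done
```

The clamp stack is built and the job is handed in, at about 44.4 s of the 72 s allowed.

- **Stack:** The brown plate, then the heat sink with its fins up, then the dark steel bar went over both studs. Each was lowered until light contact (about 4 N). All three came to rest within 0.3 mm of the expected heights.
- **Hold-down arm:** I gripped the cross handle off-centre and swung it over along its arc, with under 10 N on the wrist in every reading. I stopped when the foot pressed on the bar (about 8 N) and let go.
- **Last checks:** The final wrist views put the handle centre within about 1 mm of its level position. The scene view shows the stack lying flat. Comparing pictures from before and after shows nothing else on the bench moved; the testbox and orange plates are under changed shadows, so I judged those by eye.

One thing did not go as expected: the final 4 N contact stop on the arm did not trigger. The contact showed only in the force read after that move, about 1 mm above its end height. No other check failed or disagreed.

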